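# Punch the drill spot on the L-shaped bracket blank

### The arm

A 6-joint arm with a two-finger parallel gripper is mounted at the origin on the work surface. World frame = base frame: x ahead of the robot, y to its left, z up, the work surface at z = 0. Lengths are in mm, angles in rad, forces in N, time in s.
With the tool pointing down it reaches from about 275 to 875 mm from the base axis. Payload 12.5 kg.
Tool frame: the origin (TCP) lies at the very end of the fingers, on their centre line; the grasp point (between the pads) lies ctrl.tcp_to_grasp behind it (ctrl.tcp_to_grasp is the distance from the TCP to the grasp point, in mm); z points along the fingers, y is the line along which they close (so a half turn about z gives the same grasp; the last joint's range is limited). The gripper opens to 85 mm and grips with 20 to 120 N. Pads are 22 mm wide; open, the fingers measure 114 mm over their backs; the gripper's body (76 mm by 85 mm) begins 54 mm behind the grasp point. The pads swing forward as they close: fully open they stand 13 mm farther back than shut.
Start: joints at [1.156, 0.351, 1.652, -0, 1.139, -0.085], TCP at [178.088, 520.355, 231.29] pointing down, gripper open.
Joint ranges: [-2.75, 2.75], [-0.79, 2.1], [0.01, 2.65], [-1.57, 4.71], [0.07, 3.14], [-2.87, 2.87]. Speed limits (rad/s): [2.22, 2.22, 2.79, 3.14, 3.14, 3.14].

### API

Orientations are given as a unit quaternion [x, y, z, w].
In Python, from plant import ctrl gives the robot as it stands.
- The arm moves only by the tool step_arm, never from a script. Its argument "steps" is a list of rows, each an object with "offset": the shift along the tool's x, y, z scaled (see below), a list of three; "delta_rot": the turn, a rotation vector about the tool's x, y, z scaled (see below), a list of three. In form: [{"offset": [dx, dy, dz], "delta_rot": [wx, wy, wz]}, ...]. A call has 1 to 8 rows; each row is the pose to reach, as a shift and turn from the pose commanded when the call began, along the tool's axes at that moment, turning the shorter way round; what a row does not reach only later rows make up. The controller multiplies each number of a shift by 40 cm and each number of a turn by 360 degrees. A row lasts 1/12 s, in which the tool goes at most 41.7 mm and 7.16 degrees, less where a joint would pass 70% of its speed; a pose out of reach is approached as far as the arm can. A call with a number of a shift or a turn outside -1 to 1 is refused whole. A call with a gripper value outside its range is refused whole. "hand" is the closure, from 0 (fully open) to 1 (shut), set as the call begins (left out, the last holds). The fingers move at their own pace and stop on an object; "force" is the grip in N (left out, the last holds). Time passes only in rows, so rows that repeat a pose let the fingers close. It gives the time, the measured TCP pose, the force, the opening and the grip force at its end, in the units of the state.
- ctrl.sense(): the state, without advancing time (a new reading comes with each control period).
- ctrl.grab_frame(name): name is "side" or "top" or "wrist"; returns the picture (480x640x3 uint8, red, green, blue); there is no depth.
- ctrl.camera_params(name): a dict with "camera_matrix" (3x3 intrinsics, pixels), "R" (3x3) and "t" (3): a world point X has camera coordinates R X + t; the wrist camera has in their place "T_tool_cam" (4x4, takes a point from camera to tool coordinates, whose origin is the TCP and whose axes are the flange's). Camera axes: x right, y down, z forward; pixel columns grow to the right and rows downward; lengths in mm; the calibration is good to about 2 mm. A picture is of the moment at which its call begins: read the wrist's pose just before it. camera_params takes no time and is no camera call.
- ctrl.close_job(): hands the job in; it is judged then, once.
Trained networks look in the newest picture that a camera, given by its name, has taken for a name from the list of things; names that differ only in an ending like _2 or _b are one class to them, and where a whole thing is asked for, a point or a joint stands for the part that bears it (a point fixed in the world has none). Each returns a list of dicts, best first, with "conf" (0 to 1); they miss things now and then, are a little off and sometimes report something else, mostly with a low value. They report only what shows in the picture. A call takes as long as a camera call. They do not tell look-alikes from the thing itself.
- ctrl.spot_in(camera, name): "at" ([column, row] in pixels, amid what is visible of it).
The state is a dict: "time": time; "q": joint angles; "dq": joint speeds; "joint_torque": joint torques, N m; "eef_pos": TCP position; "tool_rot": TCP orientation; "wrist_force": force on the tool from outside, world axes, zero at the start; "ft_torque": the same for the moment, N m; "opening": opening from 0.0 (shut) to 1.0 (fully open); "grip_force": force on a finger pad.
Only numpy, scipy, OpenCV 4.12 (cv2) and the standard library are available. Lean on these libraries where they do the work, as an engineer would, in place of code of your own. Each camera call takes 0.05 s, during which the arm holds its last target. There are 200 camera calls.

### The job

Pick up the spring-loaded centre punch by its handle and stand it on the scribed drill circle of the L-shaped bracket blank, with the middle of its foot inside the circle. Push its handle straight down until the hidden spring snaps and the handle reaches its stop; do not set it off anywhere else. Then let go and leave the punch standing upright on the circle.

Things in the scene. Friction and masses are not known exactly. Their poses are not given: they have to be found in the camera images.
- punch_grip (a point): middle of the centre punch's upright round black handle (32 mm diameter, 44 mm tall), on its axis, z up. Below it: thin stem, steel sleeve 24 mm in diameter with its top 12 mm below the handle, flat round foot 56 mm in diameter. With the handle up this point is 82 mm above the foot's underside. Loose, 106 mm tall, 0.37 kg. (The square block with a small knob is only a weight.)
- punch_foot (a point): the centre of the flat underside of the punch's foot, on its axis, where the punch marks; z points up along the punch
- punch_handle (a joint): how far the handle is pushed down, in m: 0 up, 0.012 fully down (end stop). The spring resists with about 2 N at first, rising to about 12 N at 4 to 5 mm; there it snaps and gives way, down to about 3 N at the stop. It springs back when let go and may be pushed while gripped. It does not pull out when the punch is lifted by it.
- drill_spot (a point): centre of the scribed circle (30 mm diameter, with a cross) on top of the L-shaped blank, at the end of its shorter leg, 35 mm from the three edges there; z up. The blank is a loose flat metal L, 150 x 130 x 6 mm, legs 70 mm wide, 0.6 to 0.8 kg. The hole in the longer leg is already drilled. (The straight blank with a similar circle is not to be marked.)
Mind the look-alikes: they are no part of the job. Leave any blue or purple look-alike of the part that bears punch_grip alone.

How it is judged (in metres and radians):
On the way:
1. the punch stands upright on the L-shaped blank with the middle of its foot inside the scribed circle, and its handle is pushed down past the snap (value of joint punch_handle above 0.0095 m and horizontal distance between punch_foot and drill_spot below 0.015 m and z of punch_foot in the frame of drill_spot between -0.004 and 0.004 m and angle between punch_foot's own z axis and vertical below 0.18 rad), for 0.1 s.
At the end, for the whole second after the job is handed in: The punch is let go and stands upright (within 10 degrees) with its foot on the L-shaped blank, the centre of the foot within 15 mm of the circle's centre, and its handle is back up (within 3 mm) (value of joint punch_handle below 0.003 m and horizontal distance between punch_foot and drill_spot below 0.015 m and z of punch_foot in the frame of drill_spot between -0.004 and 0.004 m and angle between punch_foot's own z axis and vertical below 0.18 rad); the robot touches nothing.
It fails at once if the punch is set off anywhere but inside the scribed circle of the L-shaped blank (value of joint punch_handle above 0.0085 m and horizontal distance between punch_foot and drill_spot above 0.015 m).
It also fails if it takes over 40 s, if anything falls off the work surface, if the arm or the gripper's body presses on something with over 40 N, if the wrist force passes 120 N, or if a joint passes its speed limit or range.

## Working session

There is one attempt and no reset: what is moved stays moved. The work goes in short steps, Python scripts to look and compute and a tool call to move; the robot and the scene stay as the last step left them, time stands still between calls to the robot, and variables do not carry over. Pictures are saved under pics/ and viewed, at most 10 in all, crops included, and the job is handed in when it is done.

Besides the shell and the picture viewer there is one more tool, called as name(argument=value, ...), one argument or row to a line, values as JSON. step_arm: Moves the arm, as the interface text tells. Its arguments: {"type":"object","properties":{"steps":{"type":"array"},"hand":{"type":"number"},"force":{"type":"number"}},"required":["steps"]}

```bash
mkdir -p pics; cat > h.py <<'E'
import numpy as np, cv2
from plant import ctrl
from scipy.spatial.transform import Rotation as Rn
def ray(name,uv,s=None):
    p=ctrl.camera_params(name); K=np.array(p["camera_matrix"])
    d=np.linalg.inv(K)@np.array([uv[0],uv[1],1.])
    if name=="wrist":
        s=s or ctrl.sense(); R=Rn.from_quat(s["tool_rot"]).as_matrix(); T=np.array(p["T_tool_cam"])
        o=R@T[:3,3]+np.array(s["eef_pos"]); return o,R@T[:3,:3]@d
    R=np.array(p["R"]); t=np.array(p["t"]); return -R.T@t,R.T@d
def atz(name,uv,z,s=None):
    o,d=ray(name,uv,s); return o+d*(z-o[2])/d[2]
def proj(name,X,s=None):
    p=ctrl.camera_params(name); K=np.array(p["camera_matrix"]); X=np.array(X,float)
    if name=="wrist":
        s=s or ctrl.sense(); R=Rn.from_quat(s["tool_rot"]).as_matrix(); T=np.array(p["T_tool_cam"])
        c=T[:3,:3].T@(R.T@(X-np.array(s["eef_pos"]))-T[:3,3])
    else: c=np.array(p["R"])@X+np.array(p["t"])
    c=K@c; return c[:2]/c[2]
def save(name,f):
    im=ctrl.grab_frame(name); cv2.imwrite(f,im[:,:,::-1]); return im
E
python3 - <<'E'
from h import *
np.set_printoptions(precision=1,suppress=True)
ims=[]
for c in ("top","side"):
    im=save(c,f"pics/{c}0.png")
    for n,z in (("punch_grip",82),("punch_foot",5),("drill_spot",6)):
        for r in ctrl.spot_in(c,n)[:4]: print(c,n,np.round(r["at"]),round(r["conf"],2),atz(c,r["at"],z))
    p=ctrl.camera_params(c); R=np.array(p["R"]);print(c,"campos",-R.T@np.array(p["t"]))
s=ctrl.sense();print(s["eef_pos"],s["tool_rot"],s["time"],ctrl.tcp_to_grasp)
E
```

```text
top punch_grip [374. 241.] 0.9 [511.1 -85.4  82. ]
top punch_grip [365. 330.] 0.9 [351.8 -67.1  82. ]
top punch_grip [281. 336.] 0.77 [339.2  80.9  82. ]
top punch_grip [326. 226.] 0.62 [537.7   2.8  82. ]
top punch_foot [362. 328.] 0.92 [353.3 -69.6   5. ]
top punch_foot [319. 283.] 0.79 [440.1  14.4   5. ]
top punch_foot [324. 231.] 0.75 [543.2   5.2   5. ]
top punch_foot [367. 247.] 0.69 [512.1 -80.2   5. ]
top drill_spot [216. 247.] 0.93 [509.5 219.1   6. ]
top campos [376.5  10.4 909.6]
side punch_grip [357. 276.] 0.98 [516.3 -88.3  82. ]
side punch_grip [272. 306.] 0.96 [351.1 -75.   82. ]
side punch_grip [342. 241.] 0.88 [534.5  -2.9  82. ]
side punch_grip [231. 247.] 0.84 [337.2  84.4  82. ]
side punch_foot [341. 252.] 0.89 [549.9  27.9   5. ]
side punch_foot [353. 292.] 0.86 [521.2 -73.    5. ]
side punch_foot [237. 265.] 0.73 [346.4  98.5   5. ]
side punch_foot [298. 271.] 0.62 [450.   24.9   5. ]
side drill_spot [286. 202.] 0.65 [511.6 208.9   6. ]
side campos [ 184.  -580.5  886.8]
[178.1 520.3 231.2] [ 0.2  1.  -0.  -0. ] 0.4 18.700000000000003
```

View pics/top0.png

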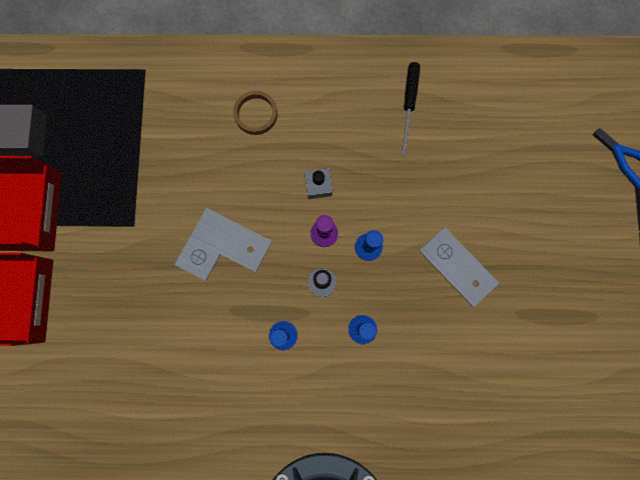

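View pics/side0.png

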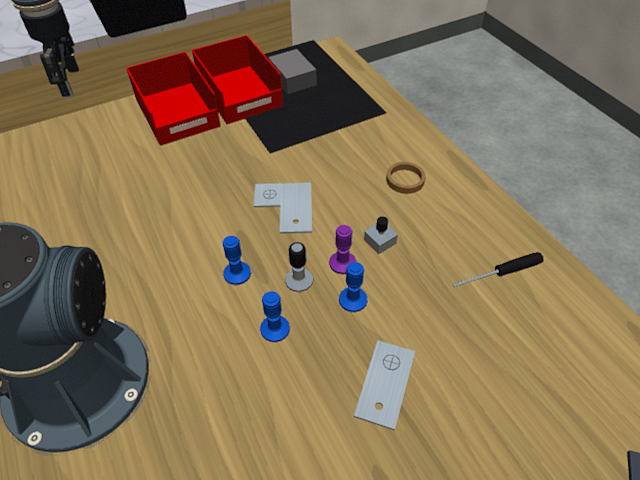

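Top view: the real punch (black handle) is at (322,281). Its look-alikes are blue at (374,241), (365,330) and (281,336), purple at (326,226), and the weight with a black knob at (318,180). The L's circle is at (199,257); the straight blank's circle at (445,251) is the decoy. In the side view the punch handle is at (298,255) and the L circle at (270,194). I choose the black-handled punch on the grey foot, and check it in one crop.

```bash
python3 - <<'E'
from h import *
np.set_printoptions(precision=1,suppress=True)
a=cv2.imread("pics/top0.png");b=cv2.imread("pics/side0.png")
f=lambda im,x,y,w,h,k:cv2.resize(im[y:y+h,x:x+w],(w*k,h*k),interpolation=cv2.INTER_CUBIC)
c=np.vstack([np.hstack([f(a,292,252,60,60,6)[:300],f(b,270,230,60,60,6)[:300]]),np.hstack([f(a,170,230,60,60,6)[:300],f(b,240,165,60,60,6)[:300]])])
cv2.imwrite("pics/crop.png",c)
print("handle top", atz("top",(322,279),106), atz("side",(297.5,247),106))
print("foot",atz("top",(321.5,283),5),atz("side",(298.5,279),5))
print("circ",atz("top",(199,257),6),atz("side",(270,194),6))
for u in ((374,233),(365,330),(281,337),(325,221)): print(atz("top",u,106))
E
```

```text
handle top [439.3   8.9 106. ] [442.7   5.9 106. ]
foot [439.4   9.7   5. ] [441.1   6.7   5. ]
circ [488.3 252.8   6. ] [490.  251.1   6. ]
[521.5 -82.2 106. ]
[352.7 -65.4 106. ]
[339.3  78.3 106. ]
[542.4   4.5 106. ]
```

View pics/crop.png

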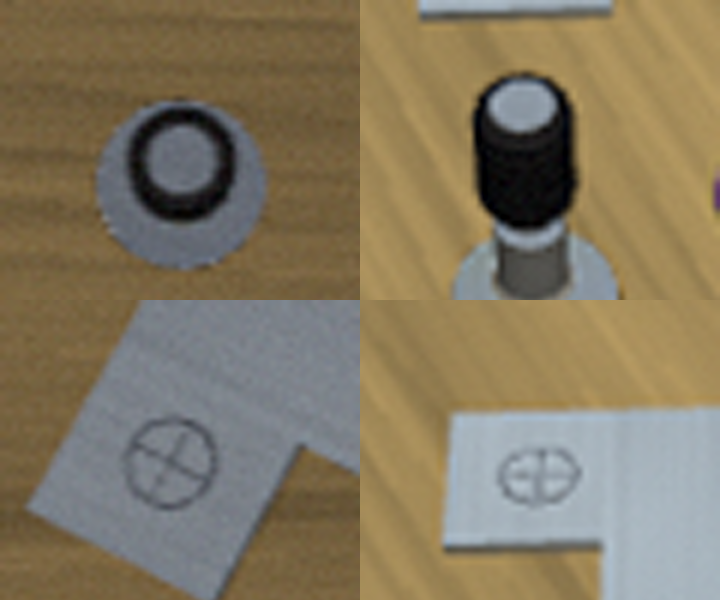

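The crop confirms it: a black handle with a grey cap on a steel sleeve and grey foot, top centre (322.3,278.7). The L circle with its cross is at (198.5,257.2). The two cameras agree to about 3 mm, putting the punch near (441,7) and the circle near (489,252). I'll grip with the fingers closing along world y, where there are no neighbours.

```bash
cat >> h.py <<'E'
def go(X,yang=None):
    s=ctrl.sense(); R=Rn.from_quat(s["tool_rot"]); M=R.as_matrix()
    off=M.T@(np.array(X)-np.array(s["eef_pos"]))/400
    out=[off.round(4).tolist()]
    if yang is not None:
        y=np.array([np.cos(np.radians(yang)),np.sin(np.radians(yang)),0]); z=np.array([0,0,-1.])
        if y@M[:,1]<0: y=-y
        G=np.column_stack([np.cross(y,z),y,z]); out.append(((R.inv()*Rn.from_matrix(G)).as_rotvec()/2/np.pi).round(4).tolist())
    print("offset,rot",out,"y axis",M[:,1].round(3),"z",M[:,2].round(4))
E
python3 - <<'E'
from h import *
go([441,7,231],90); print(ctrl.camera_params("wrist"))
E
```

```text
offset,rot [[-1.0375, -1.0012, 0.0007], [-0.0, -0.0, -0.0525]] y axis [ 0.324  0.946 -0.   ] z [-1.e-04 -2.e-04 -1.e+00]
{'camera_matrix': array([[342.11194421,   0.        , 312.26781167],
       [  0.        , 342.11194421, 243.22552702],
       [  0.        ,   0.        ,   1.        ]]), 'T_tool_cam': array([[-1.96628483e-04, -9.62526315e-01, -2.71188227e-01,
         6.96976022e+01],
       [ 9.99999890e-01, -7.36101179e-05, -4.63798843e-04,
         5.46505514e-01],
       [ 4.26456394e-04, -2.71188288e-01,  9.62526223e-01,
        -1.42661028e+02],
       [ 0.00000000e+00,  0.00000000e+00,  0.00000000e+00,
         1.00000000e+00]])}
```

step_arm(
  steps=[
    {"offset": [-0.9,-0.87,0],"delta_rot": [0,0,-0.0525]},
    {"offset": [-0.9,-0.87,0],"delta_rot": [0,0,-0.0525]},
    {"offset": [-0.9,-0.87,0],"delta_rot": [0,0,-0.0525]},
    {"offset": [-0.9,-0.87,0],"delta_rot": [0,0,-0.0525]},
    {"offset": [-0.9,-0.87,0],"delta_rot": [0,0,-0.0525]},
    {"offset": [-0.9,-0.87,0],"delta_rot": [0,0,-0.0525]},
    {"offset": [-0.9,-0.87,0],"delta_rot": [0,0,-0.0525]},
    {"offset": [-0.9,-0.87,0],"delta_rot": [0,0,-0.0525]},
  ],
  hand=0,
)

```text
time: 1.07
eef_pos: [328.9, 224.4, 231.6]
tool_rot: [-0.0, 1.0, 0.0, 0.0]
wrist_force: [1.0, 0.2, -0.1]
opening: 1.0
grip_force: 0.0
```

step_arm(
  steps=[
    {"offset": [0,0,0],"delta_rot": [0,0,0]},
  ],
)

```text
time: 1.15
eef_pos: [330.9, 221.3, 231.5]
tool_rot: [0.003, 1.0, -0.0, 0.001]
wrist_force: [-0.5, 0.7, 0.1]
opening: 0.996
grip_force: 0.0
```

```bash
python3 - <<'E'
from h import *
go([441,7,200],90); s=ctrl.sense(); print(s["eef_pos"],s["time"])
E
```

```text
offset,rot [[-0.2782, -0.5341, 0.0796], [-0.0002, 0.0002, -0.0009]] y axis [ 0.006  1.    -0.001] z [ 0.001 -0.001 -1.   ]
[330.92677841 221.28962892 231.52643509] 1.15
```

step_arm(
  steps=[
    {"offset": [-0.278,-0.534,0.08],"delta_rot": [0,0,0]},
    {"offset": [-0.278,-0.534,0.08],"delta_rot": [0,0,0]},
    {"offset": [-0.278,-0.534,0.08],"delta_rot": [0,0,0]},
    {"offset": [-0.278,-0.534,0.08],"delta_rot": [0,0,0]},
    {"offset": [-0.278,-0.534,0.08],"delta_rot": [0,0,0]},
    {"offset": [-0.278,-0.534,0.08],"delta_rot": [0,0,0]},
    {"offset": [-0.278,-0.534,0.08],"delta_rot": [0,0,0]},
    {"offset": [-0.278,-0.534,0.08],"delta_rot": [0,0,0]},
  ],
)

```text
time: 1.82
eef_pos: [440.0, 11.6, 199.0]
tool_rot: [0.001, 1.0, 0.0, -0.0]
wrist_force: [-0.3, 0.0, -0.3]
opening: 1.0
grip_force: 0.0
```

```bash
python3 - <<'E'
from h import *
s=ctrl.sense(); im=save("wrist","pics/w0.png"); print(s["eef_pos"],s["time"])
for X in ([441,7,106],[441,7,82],[441,7,5]): print(proj("wrist",X,s))
for n in("punch_grip","punch_foot"):
  for r in ctrl.spot_in("wrist",n)[:4]: print(n,np.round(r["at"],1),r["conf"])
go([441,7,200],90)
E
```

```text
[440.0121989   11.60517567 198.95849866] 1.8167
[304.84404072 248.83647113]
[305.48095007 240.10234476]
[306.94534186 220.02070677]
punch_grip [197.4 119.4] 0.94
punch_grip [305.9 353.2] 0.91
punch_grip [418.2  97.2] 0.85
punch_grip [310.4 241.8] 0.83
punch_foot [309.4 226.7] 0.98
punch_foot [403.3 100.1] 0.9
punch_foot [225.  287.6] 0.82
punch_foot [307.7 327.7] 0.7
offset,rot [[-0.0041, -0.0162, -0.0015], [0.0, -0.0, 0.0002]] y axis [-0.001  1.     0.   ] z [-1.e-04  1.e-04 -1.e+00]
```

View pics/w0.png

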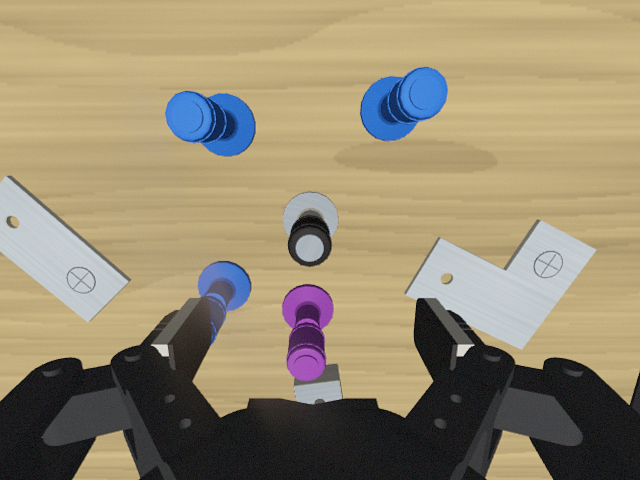

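The wrist view shows the black handle's top at about (309.5,246) and its foot at (311,219). The purple punch is below it, blue ones lie around it, and the L circle is at (548,264).

```bash
python3 - <<'E'
from h import *
s=ctrl.sense(); print(atz("wrist",(309.5,246.5),106,s),atz("wrist",(311,219),5,s),atz("wrist",(548,264),6,s),s["eef_pos"])
E
```

```text
[438.8057627   12.22765777 106.        ] [439.53856311  12.94234374   5.        ] [486.71307721 259.00481856   6.        ] [439.36104304  13.48676883 199.40243312]
```

```bash
python3 - <<'E'
from h import *
for i in range(4):
    s=ctrl.sense(); print(s["eef_pos"],s["time"],s["q"][0]); ctrl.grab_frame("wrist")
s=ctrl.sense(); print(s["eef_pos"],s["dq"])
for r in ctrl.spot_in("wrist","punch_foot")[:1]: print(r, atz("wrist",r["at"],5,s))
im=ctrl.grab_frame("wrist"); g=cv2.cvtColor(im,cv2.COLOR_RGB2GRAY)
print(cv2.HoughCircles(g[200:300,260:360],cv2.HOUGH_GRADIENT,1,10,param1=100,param2=15,minRadius=10,maxRadius=30))
E
```

```text
[439.36104304  13.48676883 199.40243312] 1.9667 -0.07536709356507597
[439.40818081  13.60439185 199.49650361] 2.0167 -0.07507602269067054
[439.43572206  13.61777361 199.52262813] 2.0667 -0.07503578341862008
[439.5007895   13.51320618 199.52286004] 2.1167 -0.0752322318998305
[439.55198338  13.41751283 199.50737371] [-0.00608173  0.00264152 -0.00237041 -0.00057292  0.00027232 -0.00026925]
{'at': [399.9, 103.4], 'conf': 0.88} [331.6187447   94.43400728   5.        ]
[[[47.5 33.5 19.1]
  [46.5 47.5 13.4]
  [55.5 41.5 23.8]
  [48.5 22.5 12.1]]]
```

step_arm(
  steps=[
    {"offset": [0,-0.0085,0.05],"delta_rot": [0,0,0]},
    {"offset": [0,-0.0085,0.14],"delta_rot": [0,0,0]},
    {"offset": [0,-0.0085,0.22],"delta_rot": [0,0,0]},
    {"offset": [0,-0.0085,0.29],"delta_rot": [0,0,0]},
    {"offset": [0,-0.0085,0.336],"delta_rot": [0,0,0]},
    {"offset": [0,-0.0085,0.336],"delta_rot": [0,0,0]},
    {"offset": [0,-0.0085,0.336],"delta_rot": [0,0,0]},
  ],
)

```text
time: 2.85
eef_pos: [439.5, 9.4, 64.8]
tool_rot: [-0.0, 1.0, 0.0, -0.001]
wrist_force: [0.2, -0.2, 0.5]
opening: 0.996
grip_force: 0.0
```

```bash
python3 - <<'E'
from h import *
s=ctrl.sense(); im=save("wrist","pics/w1.png"); print(s["eef_pos"],s["time"],s["wrist_force"])
for X in ([439.5,10,106],[439.5,10,5]): print(proj("wrist",X,s))
E
```

```text
[439.49189474   9.40627521  64.83265146] 2.85 [ 0.21265849 -0.20130404  0.50621385]
[311.85545436 358.64881523]
[312.04664313 262.55286853]
```

View pics/w1.png

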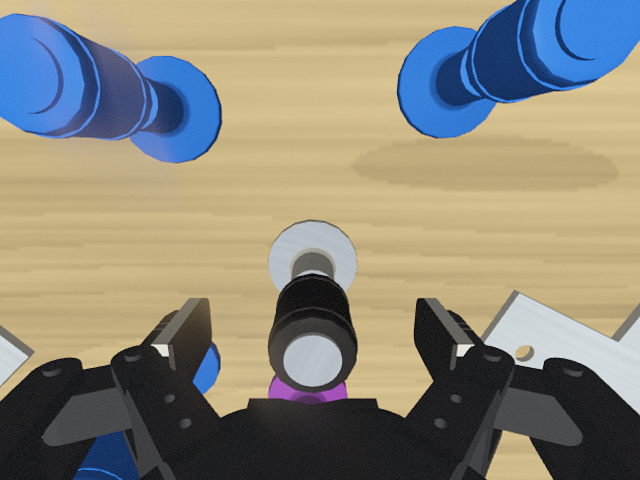

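The handle (cap at (313,360), foot at (313,264)) sits centred between the pads and matches the prediction. Closing now.

step_arm(
  steps=[
    {"offset": [0,0,0],"delta_rot": [0,0,0]},
    {"offset": [0,0,0],"delta_rot": [0,0,0]},
    {"offset": [0,0,0],"delta_rot": [0,0,0]},
    {"offset": [0,0,0],"delta_rot": [0,0,0]},
    {"offset": [0,0,0],"delta_rot": [0,0,0]},
    {"offset": [0,0,0],"delta_rot": [0,0,0]},
    {"offset": [0,0,0],"delta_rot": [0,0,0]},
    {"offset": [0,0,0],"delta_rot": [0,0,0]},
  ],
  hand=1,
  force=50,
)

```text
time: 3.57
eef_pos: [440.0, 9.3, 65.1]
tool_rot: [-0.0, 1.0, 0.0, 0.0]
wrist_force: [0.7, 0.9, 4.9]
opening: 0.362
grip_force: 49.3
```

step_arm(
  steps=[
    {"offset": [0,0,0],"delta_rot": [0,0,0]},
    {"offset": [0,0,0],"delta_rot": [0,0,0]},
    {"offset": [0,0,-0.02],"delta_rot": [0,0,0]},
    {"offset": [0,0,-0.06],"delta_rot": [0,0,0]},
    {"offset": [0,0,-0.12],"delta_rot": [0,0,0]},
    {"offset": [0,0,-0.16],"delta_rot": [0,0,0]},
    {"offset": [0,0,-0.16],"delta_rot": [0,0,0]},
    {"offset": [0,0,-0.16],"delta_rot": [0,0,0]},
  ],
)

```text
time: 4.23
eef_pos: [439.5, 9.2, 129.0]
tool_rot: [-0.0, 1.0, -0.0, 0.0]
wrist_force: [0.2, -0.3, -4.4]
opening: 0.365
grip_force: 50.8
```

```bash
python3 - <<'E'
from h import *
go([488,220,129],90); s=ctrl.sense();print(s["eef_pos"],s["wrist_force"])
E
```

```text
offset,rot [[-0.1213, 0.5271, -0.0002], [-0.0, 0.0001, 0.0]] y axis [-0.  1. -0.] z [ 4.e-04 -2.e-04 -1.e+00]
[439.50202781   9.16035599 128.95279485] [ 0.17547595 -0.31728816 -4.39421785]
```

step_arm(
  steps=[
    {"offset": [-0.12,0.46,0],"delta_rot": [0,0,0]},
    {"offset": [-0.12,0.46,0],"delta_rot": [0,0,0]},
    {"offset": [-0.12,0.46,0],"delta_rot": [0,0,0]},
    {"offset": [-0.12,0.46,0],"delta_rot": [0,0,0]},
    {"offset": [-0.12,0.46,0],"delta_rot": [0,0,0]},
    {"offset": [-0.12,0.46,0],"delta_rot": [0,0,0]},
    {"offset": [-0.12,0.46,0],"delta_rot": [0,0,0]},
    {"offset": [-0.12,0.46,0],"delta_rot": [0,0,0]},
  ],
)

```text
time: 4.9
eef_pos: [486.7, 192.5, 127.5]
tool_rot: [-0.0, 1.0, -0.001, -0.001]
wrist_force: [0.7, -0.2, -3.0]
opening: 0.36
grip_force: 51.7
```

```bash
python3 - <<'E'
from h import *
ctrl.grab_frame("wrist");ctrl.grab_frame("wrist")
s=ctrl.sense(); im=save("wrist","pics/w2.png"); print(s["eef_pos"],s["time"],s["dq"])
print(proj("wrist",[488,254,6],s),proj("wrist",np.array(s["eef_pos"])+[0,0,-63.3],s))
print(ctrl.spot_in("wrist","drill_spot"))
import json;json.dump({k:np.array(v).tolist() for k,v in s.items()},open("s2.json","w"))
E
```

```text
[487.18211992 192.15989049 128.20076149] 5.0 [-0.00297883 -0.00742231 -0.00563485  0.00216694  0.0028605   0.00337938]
[388.68363968 238.20776534] [311.18741112 260.77194257]
[{'at': [375.9, 245.8], 'conf': 0.59}]
```

View pics/w2.png

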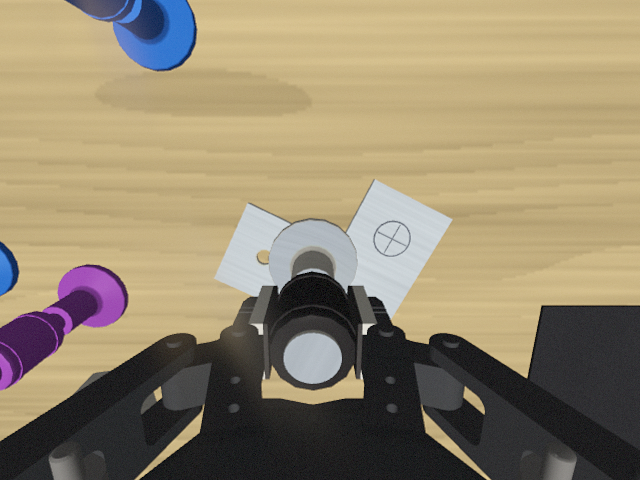

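The circle is at (392,238.5), and the foot hangs upright with its middle at about (313,262).

```bash
python3 - <<'E'
from h import *
import json; s=json.load(open("s2.json"))
c=atz("wrist",(392,238.7),6,s); f=atz("wrist",(313,262.5),69,s); print(c,f,c-f)
n=ctrl.sense(); print(n["eef_pos"],n["wrist_force"])
d=c-f; go(np.array(n["eef_pos"])+[d[0],d[1],-50],90)
E
```

```text
[488.41063292 256.68062153   6.        ] [486.93949004 193.30488906  69.        ] [  1.47114288  63.37573247 -63.        ]
[487.50896568 192.26881001 128.65649995] [-0.04500421  0.02382387 -3.20186048]
offset,rot [[-0.0036, 0.1585, 0.125], [-0.0, -0.0001, -0.0002]] y axis [ 0.001  1.    -0.   ] z [-6.e-04 -3.e-04 -1.e+00]
```

step_arm(
  steps=[
    {"offset": [-0.003,0.08,0],"delta_rot": [0,0,0]},
    {"offset": [-0.003,0.158,0],"delta_rot": [0,0,0]},
    {"offset": [-0.003,0.158,0.04],"delta_rot": [0,0,0]},
    {"offset": [-0.003,0.158,0.08],"delta_rot": [0,0,0]},
    {"offset": [-0.003,0.158,0.11],"delta_rot": [0,0,0]},
    {"offset": [-0.003,0.158,0.12],"delta_rot": [0,0,0]},
    {"offset": [-0.003,0.158,0.12],"delta_rot": [0,0,0]},
    {"offset": [-0.003,0.158,0.12],"delta_rot": [0,0,0]},
  ],
)

```text
time: 5.77
eef_pos: [489.2, 256.1, 81.3]
tool_rot: [0.0, 1.0, 0.0, 0.0]
wrist_force: [0.3, -0.5, -3.1]
opening: 0.359
grip_force: 52.2
```

```bash
python3 - <<'E'
from h import *
s=ctrl.sense(); a=save("top","pics/t3.png"); b=save("side","pics/s3.png"); w=save("wrist","pics/w3.png"); print(s["eef_pos"],s["time"],s["wrist_force"])
f=lambda im,x,y,w,h,k:cv2.resize(im[y:y+h,x:x+w],(w*k,h*k),interpolation=cv2.INTER_CUBIC)[:,:,::-1]
cv2.imwrite("pics/c3.png",np.hstack([f(w,210,150,200,200,2),f(b,230,130,100,100,4)]))
e=np.array(s["eef_pos"])
for X in ([488.4,256.7,6],):
  for c in("top","side","wrist"): print(c,proj(c,X,s))
E
```

```text
[489.242924   256.06885952  81.28504168] 5.7667 [ 0.29719986 -0.46418062 -3.13331651]
top [197.04812663 256.95088279]
side [268.35347993 192.71560552]
wrist [312.12117264 253.65693369]
```

View pics/c3.png

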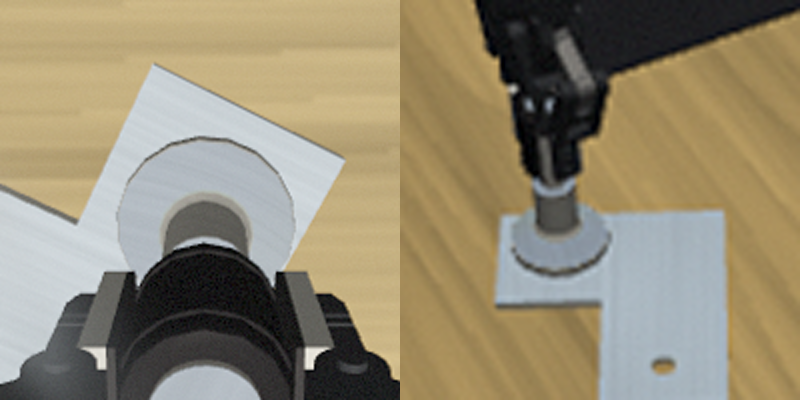

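The foot hangs about 10 mm above the short leg and covers the circle. I'll check against the leg's corners, at wrist pixels (287.5,182.5) and (382.5,229).

```bash
python3 - <<'E'
from h import *
s=ctrl.sense()
A=atz("wrist",(287.5,182.5),6,s);B=atz("wrist",(382.5,229.5),6,s);L=np.linalg.norm(B-A);u=(B-A)/L
n=np.array([-u[1],u[0],0]); n=n*np.sign(n[0])
f=atz("wrist",(210+206/2,150+222/2),21,s)
print(A,B,L,"circle",(A+B)/2+35*n,"foot",f,s["eef_pos"],s["time"])
E
```

```text
[441.69834067 241.53622708   6.        ] [472.22875627 303.21409029   6.        ] 68.82052808963758 circle [488.3310092  256.84833005   6.        ] foot [488.88904565 257.60531888  21.        ] [489.43490079 256.39140634  81.72017563] 5.9167
```

step_arm(
  steps=[
    {"offset": [0,0,0.01],"delta_rot": [0,0,0]},
    {"offset": [0,0,0.02],"delta_rot": [0,0,0]},
    {"offset": [0,0,0.025],"delta_rot": [0,0,0]},
    {"offset": [0,0,0.028],"delta_rot": [0,0,0]},
    {"offset": [0,0,0.028],"delta_rot": [0,0,0]},
  ],
)

```text
time: 6.33
eef_pos: [489.1, 256.5, 70.1]
tool_rot: [-0.0, 1.0, 0.0, 0.0]
wrist_force: [-3.2, -1.8, 8.4]
opening: 0.359
grip_force: 53.4
```

step_arm(
  steps=[
    {"offset": [0,0,0.0025],"delta_rot": [0,0,0]},
    {"offset": [0,0,0.004],"delta_rot": [0,0,0]},
    {"offset": [0,0,0.004],"delta_rot": [0,0,0]},
  ],
)

```text
time: 6.58
eef_pos: [489.1, 256.5, 68.9]
tool_rot: [-0.0, 1.0, 0.0, 0.0]
wrist_force: [-3.3, -2.7, 10.1]
opening: 0.362
grip_force: 53.5
```

step_arm(
  steps=[
    {"offset": [0,0,0.005],"delta_rot": [0,0,0]},
    {"offset": [0,0,0.01],"delta_rot": [0,0,0]},
    {"offset": [0,0,0.015],"delta_rot": [0,0,0]},
    {"offset": [0,0,0.019],"delta_rot": [0,0,0]},
    {"offset": [0,0,0.019],"delta_rot": [0,0,0]},
  ],
)

```text
time: 7.0
eef_pos: [489.1, 256.4, 60.8]
tool_rot: [-0.0, 1.0, 0.0, 0.0]
wrist_force: [-1.2, -1.6, 4.2]
opening: 0.359
grip_force: 53.2
```

step_arm(
  steps=[
    {"offset": [0,0,0.003],"delta_rot": [0,0,0]},
    {"offset": [0,0,0.005],"delta_rot": [0,0,0]},
    {"offset": [0,0,0.005],"delta_rot": [0,0,0]},
  ],
)

```text
time: 7.25
eef_pos: [489.3, 256.5, 59.5]
tool_rot: [-0.0, 1.0, 0.0, 0.0]
wrist_force: [-3.3, -3.0, 15.1]
opening: 0.359
grip_force: 54.5
```

step_arm(
  steps=[
    {"offset": [0,0,0.002],"delta_rot": [0,0,0]},
    {"offset": [0,0,0.002],"delta_rot": [0,0,0]},
    {"offset": [0,0,0.002],"delta_rot": [0,0,0]},
  ],
)

```text
time: 7.5
eef_pos: [489.3, 256.5, 59.4]
tool_rot: [-0.0, 1.0, 0.0, 0.0]
wrist_force: [-7.9, -3.9, 23.4]
opening: 0.361
grip_force: 55.3
```

step_arm(
  steps=[
    {"offset": [0,0,-0.008],"delta_rot": [0,0,0]},
    {"offset": [0,0,-0.016],"delta_rot": [0,0,0]},
    {"offset": [0,0,-0.024],"delta_rot": [0,0,0]},
    {"offset": [0,0,-0.03],"delta_rot": [0,0,0]},
    {"offset": [0,0,-0.03],"delta_rot": [0,0,0]},
    {"offset": [0,0,-0.03],"delta_rot": [0,0,0]},
  ],
)

```text
time: 8.0
eef_pos: [489.0, 256.5, 70.3]
tool_rot: [-0.0, 1.0, 0.0, 0.0]
wrist_force: [-3.3, -2.0, 6.9]
opening: 0.364
grip_force: 53.2
```

step_arm(
  steps=[
    {"offset": [0,0,-0.002],"delta_rot": [0,0,0]},
    {"offset": [0,0,-0.002],"delta_rot": [0,0,0]},
  ],
  force=20,
)

```text
time: 8.17
eef_pos: [489.0, 256.5, 70.9]
tool_rot: [-0.0, 1.0, 0.0, 0.0]
wrist_force: [-2.1, -1.7, 5.9]
opening: 0.364
grip_force: 53.1
```

step_arm(
  steps=[
    {"offset": [0,0,0],"delta_rot": [0,0,0]},
    {"offset": [0,0,0],"delta_rot": [0,0,0]},
    {"offset": [0,0,0],"delta_rot": [0,0,0]},
    {"offset": [0,0,0],"delta_rot": [0,0,0]},
    {"offset": [0,0,0],"delta_rot": [0,0,0]},
    {"offset": [0,0,0],"delta_rot": [0,0,0]},
    {"offset": [0,0,0],"delta_rot": [0,0,0]},
    {"offset": [0,0,0],"delta_rot": [0,0,0]},
  ],
  hand=0,
)

```text
time: 8.83
eef_pos: [488.9, 256.4, 70.5]
tool_rot: [-0.0, 1.0, -0.0, -0.0]
wrist_force: [-0.2, -0.3, -0.1]
opening: 1.0
grip_force: 0.0
```

step_arm(
  steps=[
    {"offset": [0,0,-0.02],"delta_rot": [0,0,0]},
    {"offset": [0,0,-0.08],"delta_rot": [0,0,0]},
    {"offset": [0,0,-0.16],"delta_rot": [0,0,0]},
    {"offset": [0,0,-0.25],"delta_rot": [0,0,0]},
    {"offset": [0,0,-0.3],"delta_rot": [0,0,0]},
    {"offset": [0,0,-0.3],"delta_rot": [0,0,0]},
    {"offset": [0,0,-0.3],"delta_rot": [0,0,0]},
  ],
)

```text
time: 9.42
eef_pos: [489.3, 256.6, 191.8]
tool_rot: [-0.0, 1.0, 0.0, 0.001]
wrist_force: [0.4, -0.2, 0.8]
opening: 0.997
grip_force: 0.0
```

```bash
python3 - <<'E'
from h import *
ctrl.grab_frame("wrist"); s=ctrl.sense(); w=save("wrist","pics/w4.png"); b=save("side","pics/s4.png"); print(s["eef_pos"],s["time"],s["wrist_force"])
f=lambda im,x,y,w,h,k:cv2.resize(im[y:y+h,x:x+w],(w*k,h*k),interpolation=cv2.INTER_CUBIC)[:,:,::-1]
cv2.imwrite("pics/c4.png",np.hstack([f(w,210,130,200,200,2),f(b,230,130,100,100,4)]))
for z in(6,11,112): print(proj("wrist",[488.3,256.8,z],s))
E
```

```text
[488.66697738 256.32625639 190.49410153] 9.4667 [-0.47377565  0.33448298  0.38915026]
[312.02670722 220.48709091]
[312.02249388 221.56479249]
[311.89989177 252.92441418]
```

View pics/c4.png

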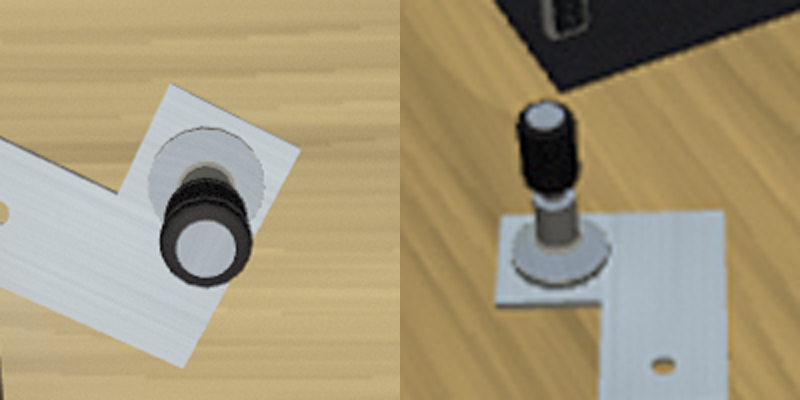

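The punch stands upright with its handle up. The foot's middle is at about (313.5,222), against (312,221.5) expected for the circle, so it is within 1–2 mm.

```bash
python3 -c "
from plant import ctrl
print(ctrl.close_job())"
```

```text
the job is handed in; nothing more can be done
None
```

The punch was set off on the L-shaped blank's circle, let go, and left standing upright within about 2 mm of the circle's centre; I handed the job in at about 9.5 s, and no verdict came back.

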